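# Clip a greasy burner plate and hold it over the spray tub

## Task

Squeeze the sprung clip open to take it off its stand, set it over the middle of the top edge of the long slotted burner plate in the rack and let it close there. Then lift the plate out by the clip's steel pivot (squeezing the levers would open the jaws), carry it high over the saucepan and its pan support without touching either or knocking other things about, never laying the gripper on the greasy plate itself, and finish still holding it: hanging upright and still just above the open spray tub (lower edge about 15 mm above the rim), centred and lined up with the tub's length, touching nothing but the clip.

Things in the scene. Friction and masses are not known exactly. Their poses are not given: they have to be found in the camera images.
- clip: Black sprung clip like a big clothes peg, upright, jaws down, at first clamped on the stand's strip with its pivot 34 mm above the strip's top edge. Origin: middle of its pivot; z up along the clip, y along the pivot. This body is the half on +x: it tilts about y by half the opening when both levers are squeezed evenly. About 90 g (varies).
- clip_levers (a point): Midpoint between the lever knobs, 32 mm above the pivot. The levers rise in a V to round knobs, 10 mm thick, 24 mm long (y), centres at x = +20 and -20 mm: 50 mm over the knobs when shut on a plate. Pushing them together along x opens the jaws; the stop is at 36 mm over the knobs (about 16 N), the pivot then 35 mm below the knob centres. Tilts with clip.
- clip_pivot (a point): Middle of the steel pivot (same as clip). Its ends are square flanges 18 x 18 mm, 48 mm over them along y, standing out 12 mm past the levers on each side. Gripping the flanges along y holds the clip without opening it.
- clip_pads (a point): Middle of the rubber jaw pads, 41 mm below the pivot; they reach from 34 to 48 mm below it, are 24 mm wide (y) and press with about 9 N on a 5 mm plate. Tilts with clip.
- clip_jaw (a joint): opening of the clip's jaws in rad: 0 when shut on a 5 mm plate or strip (pads parallel), -0.12 fully shut on nothing, 0.45 fully open (25 mm between the pad tips, 19 mm at the pads' upper edge)
- stand: Fixed clip stand: base 90 x 90 x 12 mm with an upright steel strip 5 mm thick (x), 70 mm long (y), its top edge 95 mm above the table. Origin: centre of the underside; z up.
- rack: Fixed grey plastic rack 160 x 110 mm with three slots along its y at x = -45, 0 and +45 mm; slot floor 10 mm above the table, ribs to 35 mm, slots 7 mm wide. Origin: centre of the underside. Which plate stands in which slot, and the side of the table where the rack is, vary.
- plate: The long burner plate: aluminium, 120 mm long (y), 80 mm high (z), 5 mm thick (x), with five dark slots in it and grease marks; the largest plate in the rack, upright in a slot. Origin: middle of its lower edge. Mass about 120 g (varies).
- plate_top (a point): middle of the long burner plate's top edge
- tub: Fixed white open spray tub, 85 mm (x) by 180 mm (y), 80 mm high, wall 4 mm, empty. Origin: centre of the underside; its length lies along its y.
- tub_rim (a point): centre of the tub's mouth, at rim height (80 mm above the table); axes as the tub
- pan_support: Fixed cast pan support between rack and tub, 200 x 180 mm, 50 mm high, the saucepan on it; origin: centre of the underside
- saucepan: Steel saucepan, 136 mm wide without its two side loops (about 205 mm over them, along its y), 75 mm high, on the pan support: its rim is about 126 mm above the table. Origin: centre of its underside. Leave it.
- small_plate: Plain plate 70 x 58 x 5 mm in another slot of the rack. Origin: middle of its lower edge. Leave it.
- stepped_plate: Plate 100 x 54 x 5 mm with stepped top corners in another slot of the rack. Origin: middle of its lower edge. Leave it.
- bottle: White bottle, 68 mm wide, 190 mm tall; origin: centre of its underside. Leave it.
- jar: Jar, 66 mm wide, 90 mm tall; origin: centre of its underside. Leave it.
- brush: Hand brush lying on the table. Leave it.
- mug: White mug, 76 mm wide, 85 mm high, off to the side; origin: centre of its underside. Leave it.
- burner_cap: Round dark burner cap, 68 mm wide, 14 mm high; origin: centre of its underside. Leave it.
There are look-alikes about, which are no part of the job. What is shaped like the tub but red is not meant.

How it is judged:
By the outcome, as a careful person would: the job done as asked, in the order asked, and still so for the second after the job is handed in, while the arm keeps its last pose, push and grip.
It also fails if it takes over 66 s, if anything falls off the work surface, if the arm or the gripper's body presses on something with over 40 N, if the wrist force passes 120 N, or if a joint passes its speed limit or range.

## Robot

A 6-joint arm with a two-finger parallel gripper is mounted at the origin on the work surface. World frame = base frame: x ahead of the robot, y to its left, z up, the work surface at z = 0. Lengths are in mm, angles in rad, forces in N, time in s.
With the tool pointing down it reaches from about 350 to 925 mm from the base axis. Payload 6.4 kg.
Tool frame: the origin (TCP) lies midway between the tips of the shut fingers; the grasp point (between the pads) lies 19 mm behind it; z points along the fingers, y is the line along which they close (so a half turn about z gives the same grasp; the last joint's range is limited). The gripper opens to 85 mm and grips with 20 to 120 N. Pads are 22 mm wide; open, the fingers measure 114 mm over their backs; the gripper's body (76 mm by 85 mm) begins 54 mm behind the grasp point. The pads swing forward as they close: fully open they stand 13 mm farther back than shut.
Start: joints at [0.944, 0.245, 1.558, -0, 1.339, -0.174], TCP at [284.364, 584.509, 231.29] pointing down, gripper open.
Joint ranges: [-3.13, 3.13], [-1.02, 2.26], [0.13, 2.54], [-0.95, 4.09], [0.21, 2.88], [-2.74, 2.74]. Speed limits (rad/s): [2.57, 2.57, 3.14, 3.14, 3.14, 3.14].

## Interface

Orientations are given as a rotation vector (axis times angle).
In Python, from cell import manip gives the robot as it stands. The module is installed in compiled form; this text tells all that it offers.
- The arm moves only by the tool send_rows, never from a script. Its argument "plan" is a list that holds one entry, the list of rows, each a list of 5 numbers: the opening in per cent of the stroke, from 0 (shut) to 100 (fully open), then the shift along the tool's x, y, z as a fraction of full scale, then the turn about the tool's z as a fraction of full scale. In form: [[[grip, x, y, z, yaw], ...]]. A call has exactly 8 rows; each row is the pose to reach, as a shift and turn from the pose commanded when the call began, along the tool's axes at that moment, turning the shorter way round; what a row does not reach only later rows make up. Full scale, the value 1, is 0.2 m for a shift and 180 degrees for a turn. A row lasts 1/8 s, in which the tool goes at most 62.5 mm and 10.7 degrees, less where a joint would pass 70% of its speed; a pose out of reach is approached as far as the arm can. A call with a number of a shift or a turn outside -1 to 1 is refused whole. A call with a gripper value outside its range is refused whole. The fingers move at their own pace and stop on an object; the grip force is fixed at half the most. Time passes only in rows, so rows that repeat a pose let the fingers close, or fill a call up. It gives the time, the measured TCP pose, the force, the opening and the grip force at its end, in the units of the state.
- manip.get_state(): the state, without advancing time (a new reading comes with each control period).
- manip.camera(name): name is "side" or "top"; returns a dict with "img" (420x560x3 uint8, red, green, blue), "fov_y" (degrees; the focal length in pixels is half the picture's height over the tangent of half this angle, whatever the lens; pixels are square), "cx", "cy" (the principal point, pixels), "pose" (4x4, takes a point from camera to world coordinates). Camera axes: x right, y down, z forward; pixel columns grow to the right and rows downward; lengths in mm; the calibration is good to about 2 mm. A picture is of the moment at which its call begins. There is no depth.
- manip.job_done(): hands the job in; it is judged then, once.
The state is a dict: "time_s": time; "qpos": joint angles; "joint_velocities": joint speeds; "joint_torque": joint torques, N m; "tool_pos": TCP position; "eef_rot": TCP orientation; "contact_force": force on the tool from outside, world axes, zero at the start; "moment": the same for the moment, N m; "gripper_width": opening from 0.0 (shut) to 1.0 (fully open); "grip_force": force on a finger pad.
Only numpy, scipy, OpenCV 4.12 (cv2) and the standard library are available. Lean on these libraries where they do the work, as an engineer would, in place of code of your own. Each camera call takes 0.05 s, during which the arm holds its last target. There are 200 camera calls.

## Working session

There is one attempt and no reset: what is moved stays moved. The work goes in short steps, Python scripts to look and compute and a tool call to move; the robot and the scene stay as the last step left them, time stands still between calls to the robot, and variables do not carry over. Pictures are saved under pics/ and viewed, at most 10 in all, crops included, and the job is handed in when it is done.

Besides the shell and the picture viewer there is one more tool, called after ">>>" by a JSON object that holds its "method" and its "body". send_rows: Moves the arm, as the interface text tells. Shift numbers are shares of 0.2 m and turn numbers shares of 180 degrees, none past 1 either way. Its arguments: {"type":"object","properties":{"plan":{"type":"array"}},"required":["plan"]}

```bash
mkdir -p pics
cat > h.py <<'E'
import numpy as np, cv2
from cell import manip
from scipy.spatial.transform import Rotation as R
def cam(n):
    c=manip.camera(n); f=210/np.tan(np.radians(c['fov_y'])/2)
    return c,f
def ray(c,f,u,v):
    P=np.array(c['pose']); d=P[:3,:3]@np.array([(u-c['cx'])/f,(v-c['cy'])/f,1]); return P[:3,3],d
def at_z(c,f,u,v,z):
    o,d=ray(c,f,u,v); return (o+d*(z-o[2])/d[2]).round(1)
def proj(c,f,p):
    P=np.array(c['pose']); q=P[:3,:3].T@(np.array(p)-P[:3,3]); return (q[:2]/q[2]*f+[c['cx'],c['cy']]).round(1)
def tri(a,b):
    (o1,d1),(o2,d2)=a,b; d1=d1/np.linalg.norm(d1);d2=d2/np.linalg.norm(d2)
    t=np.linalg.lstsq(np.c_[d1,-d2],o2-o1,rcond=None)[0]; p,q=o1+d1*t[0],o2+d2*t[1]
    return ((p+q)/2).round(1), np.linalg.norm(p-q).round(1)
E
python3 - <<'E'
from h import *
import pickle
D={}
for n in('side','top'):
    c,f=cam(n);D[n]=(c,f);cv2.imwrite(f'pics/{n}0.png',c['img'][:,:,::-1]);print(n,f,c['cx'],c['cy'],np.array(c['pose']).round(2).tolist())
pickle.dump(D,open('d0.pkl','wb'))
s=manip.get_state();print(s)
E
```

```text
side 425.3709851638167 278.0467161420642 212.16454246262984 [[0.97, -0.18, 0.14, 343.1], [-0.23, -0.77, 0.59, -579.28], [0.0, -0.61, -0.8, 942.2], [0.0, 0.0, 0.0, 1.0]]
top 383.31819082223683 279.7302286113198 211.10005675594772 [[0.0, -0.99, 0.16, 358.59], [-1.0, -0.01, -0.02, 50.28], [0.02, -0.16, -0.99, 1081.85], [0.0, 0.0, 0.0, 1.0]]
{'time_s': 0.1, 'qpos': array([ 9.43900541e-01,  2.45755677e-01,  1.55891583e+00, -1.35520034e-05,
        1.33867831e+00, -1.74125010e-01]), 'joint_velocities': array([-5.37026226e-06, -2.86871289e-03, -3.97748330e-03,  2.96173501e-04,
       -1.06236206e-03, -2.94703341e-04]), 'joint_torque': array([-5.80518554e-04, -4.30665922e+01, -3.27131689e+01, -1.37849183e-04,
        2.83498972e-03,  4.90169680e-05]), 'tool_pos': array([284.0589343 , 584.08255175, 230.27043939]), 'eef_rot': array([-7.04995185e-01, -3.06077635e+00,  2.54924125e-03]), 'contact_force': array([-0.68018912, -0.0654777 ,  0.14035882]), 'moment': array([ 0.02380181,  0.01314794, -0.00610503]), 'grip_force': 0.0, 'gripper_width': 0.9994501831213839}
```

View pics/side0.png

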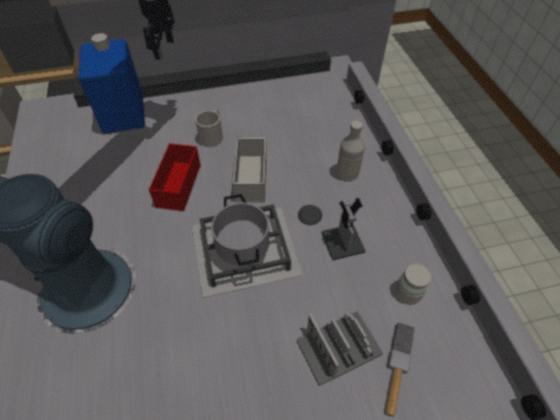

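View pics/top0.png

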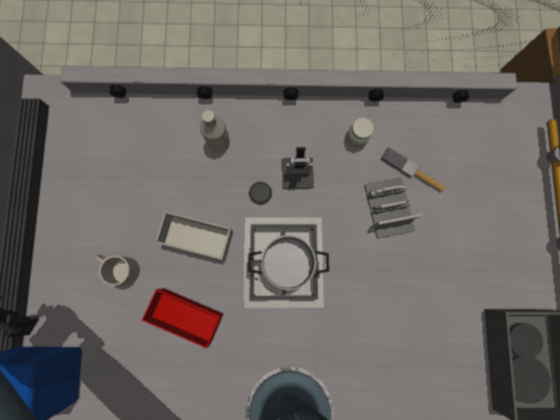

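The side view shows the clip on its stand at (347,213), the rack at (338,346) with its largest plate leftmost (318,345), the white tub at (250,168) and the red look-alike at (176,177). In the top view they are: clip (299,158), rack (391,208) with the long plate nearest the robot (401,220), tub (195,237), red tub (183,317). The clip's black shape could be confused with the gripper-like thing at side (155,25), off the surface. I chose by description and will check in crops.

Run:
```python
from h import *
import pickle
D=pickle.load(open('d0.pkl','rb'))
def crop(n,u,v,w,h,k):
    im=D[n][0]['img'][v:v+h,u:u+w,::-1]; im=cv2.convertScaleAbs(im,alpha=1.7)
    im=cv2.resize(im,None,fx=k,fy=k,interpolation=cv2.INTER_CUBIC)
    for i in range(0,w,10): cv2.putText(im,str(u+i),(i*k,8),0,.3,(0,255,255),1); cv2.line(im,(i*k,9),(i*k,14),(0,255,255),1)
    for i in range(0,h,10): cv2.putText(im,str(v+i),(0,i*k+4),0,.3,(0,255,255),1)
    return im
a=np.hstack([crop('top',275,140,50,60,8),crop('side',320,190,50,60,8)])
b=np.hstack([crop('top',362,172,80,70,5),crop('side',295,307,80,70,5)])[:,:800]
cv2.imwrite('pics/cr1.png',a); cv2.imwrite('pics/cr2.png',b)
b=np.hstack([crop('top',150,205,90,65,5),crop('side',225,130,60,65,5)]);cv2.imwrite('pics/cr3.png',b)
```

```text
(no output)
```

View pics/cr1.png

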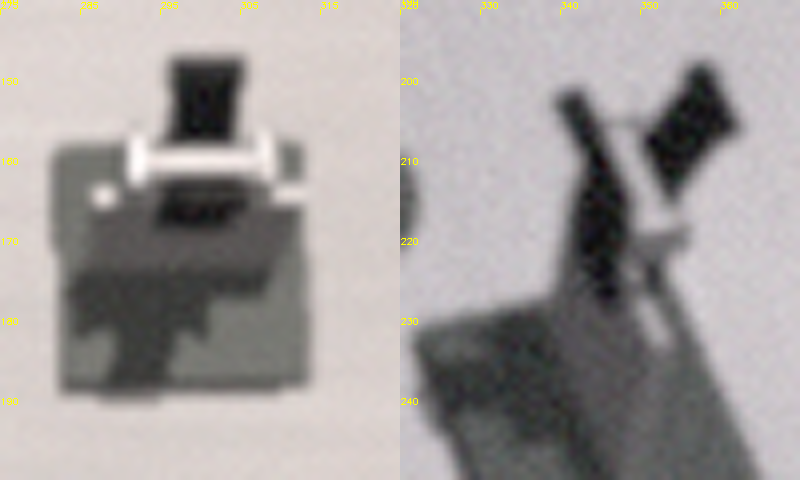

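View pics/cr2.png

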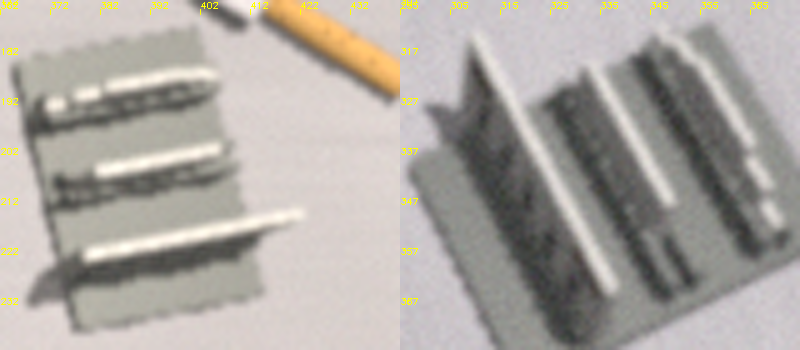

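View pics/cr3.png

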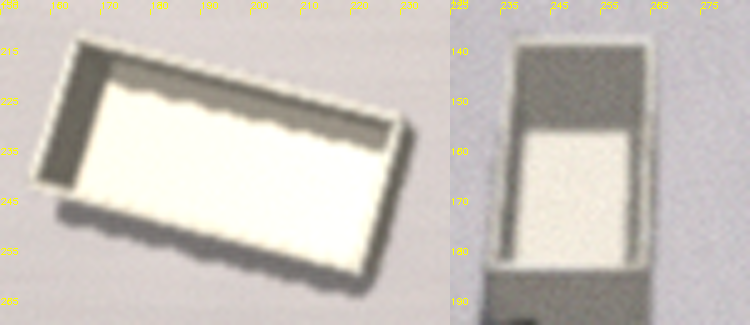

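Crop 1: clip pivot flanges in the top view at (292,160) and (308,160), with the strip ends at (288,164) and (311,164). Crop 2: the long plate's top edge runs (379,223.4)–(422.6,214.8) in the top view and (310,314)–(337.4,365) in the side view. Crop 3: white tub rim corners in the top view at (165.6,212.6), (231,228), (222.4,260), (157,242.4).

```bash
cat > m.py <<'E'
from h import *
import pickle
D=pickle.load(open('d0.pkl','rb'));T=D['top'];S=D['side']
print('cams',T[0]['pose'][:3,3] if hasattr(T[0]['pose'],'shape') else '')
def line(a,b,n):
    m=(a+b)/2;d=b-a;print(n,a,b,'mid',m.round(1),'len',np.linalg.norm(d).round(1),'ang',np.degrees(np.arctan2(d[1],d[0])).round(1))
line(at_z(*T,379,223.4,90),at_z(*T,422.6,214.8,90),'plate top')
line(at_z(*S,310,314,90),at_z(*S,337.4,365,90),'plate side')
print(tri(ray(*T,379,223.4),ray(*S,310,314)),tri(ray(*T,422.6,214.8),ray(*S,337.4,365)))
line(at_z(*T,291.8,160,129),at_z(*T,308.2,160,129),'pivot top')
line(at_z(*T,287,164.3,95),at_z(*T,312.5,164.3,95),'strip')
print('side pivot flange',at_z(*S,354,217.5,129),at_z(*S,348.5,206,129), tri(ray(*T,308,160),ray(*S,353.5,218)))
c=[at_z(*T,u,v,80) for u,v in((165.6,212.6),(231,228),(222.4,260),(157,242.4))];m=sum(c)/4
line(c[0],c[1],'t1');line(c[3],c[2],'t2');line(c[0],c[3],'t3');print('tub',m)
cs=[at_z(*S,u,v,80) for u,v in((237.5,138),(265.5,138),(265,184),(233,184))];print('tub side',sum(cs)/4,cs)
# stand base corners (z=12)
b=[at_z(*T,u,v,12) for u,v in((282.5,188.5),(313.5,188),)];line(b[0],b[1],'stand front')
s=manip.get_state();print(R.from_rotvec(s['eef_rot']).as_matrix().round(3).tolist())
E
python3 m.py
```

```text
cams [ 358.58948392   50.27908528 1081.85129412]
plate top [ 491.  -229.5   90. ] [ 514.8 -346.    90. ] mid [ 502.9 -287.8   90. ] len 118.9 ang -78.5
plate side [ 497.2 -230.1   90. ] [ 520.2 -345.8   90. ] mid [ 508.7 -288.    90. ] len 118.0 ang -78.8
(array([ 494.2, -230. ,   89.6]), np.float64(6.1)) (array([ 517.3, -346. ,   91.1]), np.float64(5.3))
pivot top [649.    1.3 129. ] [649.4 -41.  129. ] mid [649.2 -19.8 129. ] len 42.3 ang -89.5
strip [647.3  12.4  95. ] [648.1 -55.7  95. ] mid [647.7 -21.7  95. ] len 68.1 ang -89.3
side pivot flange [659.5 -35.7 129. ] [6.583e+02 3.000e-01 1.290e+02] (array([651.9, -40.5, 134. ]), np.float64(7.6))
t1 [516.9 331.2  80. ] [477.3 158.5  80. ] mid [497.1 244.8  80. ] len 177.2 ang -102.9
t2 [438.4 349.3  80. ] [393.9 178.6  80. ] mid [416.2 264.   80. ] len 176.4 ang -104.6
t3 [516.9 331.2  80. ] [438.4 349.3  80. ] mid [477.6 340.2  80. ] len 80.6 ang 167.0
tub [456.625 254.4    80.   ]
tub side [463.275 255.075  80.   ] [array([444.1, 351.4,  80. ]), array([524. , 332.4,  80. ]), array([484.2, 158.3,  80. ]), array([400.8, 178.2,  80. ])]
stand front [600.   21.9  12. ] [602.3 -66.8  12. ] mid [601.2 -22.4  12. ] len 88.7 ang -88.5
[[-0.899, 0.437, -0.001], [0.437, 0.899, -0.001], [0.0, -0.002, -1.0]]
```

The heights, lengths and reach all agree with the given sizes; the two cameras disagree by about 6 mm in x, which I'll sort out at the clip. Next I move over the clip.

>>> {"method": "send_rows", "body": {"plan": [[[100,-0.06,-0.04,0,0],[100,-0.18,-0.12,0,0],[100,-0.32,-0.21,0,0],[100,-0.46,-0.3,0,0],[100,-0.6,-0.39,0,0],[100,-0.74,-0.48,0,0],[100,-0.87,-0.56,0,0],[100,-0.99,-0.64,0,0]]]}}

```text
time_s: 1.1
tool_pos: [407.0, 381.0, 231.1]
eef_rot: [0.706, 3.061, -0.001]
contact_force: [-0.5, 0.6, -0.7]
gripper_width: 1.0
grip_force: 0.0
```

>>> {"method": "send_rows", "body": {"plan": [[[100,-0.12,-0.08,0,0],[100,-0.25,-0.16,0,0],[100,-0.37,-0.24,0,0],[100,-0.5,-0.32,0,0],[100,-0.62,-0.4,0,0],[100,-0.74,-0.48,0,0],[100,-0.87,-0.56,0,0],[100,-0.99,-0.64,0,0]]]}}

```text
time_s: 2.1
tool_pos: [528.6, 179.3, 231.1]
eef_rot: [-0.706, -3.061, 0.001]
contact_force: [-0.4, 0.2, -0.2]
gripper_width: 1.001
grip_force: 0.0
```

>>> {"method": "send_rows", "body": {"plan": [[[100,-0.14,-0.09,0,0.05],[100,-0.29,-0.19,0,0.1],[100,-0.44,-0.28,0,0.15],[100,-0.59,-0.38,0,0.2],[100,-0.73,-0.47,0,0.25],[100,-0.86,-0.55,0,0.3],[100,-0.95,-0.61,0,0.34],[100,-0.99,-0.64,0,0.352]]]}}

```text
time_s: 3.1
tool_pos: [650.4, -22.3, 230.9]
eef_rot: [-2.21, -2.232, 0.001]
contact_force: [-0.3, -0.1, -0.5]
gripper_width: 1.0
grip_force: 0.0
```

```bash
cat >> h.py <<'E'
def rel(p,ang):
    """rows numbers to reach TCP p with tool y at world angle ang (deg)"""
    s=manip.get_state(); M=R.from_rotvec(s['eef_rot']).as_matrix(); a=np.degrees(np.arctan2(M[1,1],M[0,1]))
    d=-((ang-a+180)%360-180)
    print('t',s['time_s'],'tcp',s['tool_pos'].round(1),'yang',round(a,1),'F',s['contact_force'].round(1),'w',round(s['gripper_width'],3),'gf',round(s['grip_force'],1),'tilt',M[:,2].round(3),'q6',s['qpos'][5].round(2))
    print('rel xyz',((M.T@(np.array(p)-s['tool_pos']))/200).round(4),'yaw',round(d/180,4))
def crop(c,u,v,w,h,k):
    im=c['img'][v:v+h,u:u+w,::-1]; im=cv2.convertScaleAbs(im,alpha=1.7)
    im=cv2.resize(im,None,fx=k,fy=k,interpolation=cv2.INTER_CUBIC)
    for i in range(0,w,10): cv2.putText(im,str(u+i),(i*k,8),0,.3,(0,255,255),1); cv2.line(im,(i*k,9),(i*k,14),(0,255,255),1)
    for i in range(0,h,10): cv2.putText(im,str(v+i),(0,i*k+4),0,.3,(0,255,255),1)
    return im
E
python3 - <<'E'
from h import *
rel([651,-20.5,200],0.8)
c,f=cam('side');t,ft=cam('top')
p=manip.get_state()['tool_pos'];print(proj(c,f,p),proj(t,ft,p))
cv2.imwrite('pics/b.png',np.hstack([crop(c,310,140,80,110,5),crop(t,260,110,80,110,5)]))
E
```

```text
t 3.1 tcp [650.4 -22.3 230.9] yang 0.6 F [-0.3 -0.1 -0.5] w 1.0 gf 0.0 tilt [-0.001 -0.    -1.   ] q6 -0.22
rel xyz [0.0088 0.0033 0.1547] yaw -0.0013
[354.5 185.7] [303.9 146.6]
```

View pics/b.png

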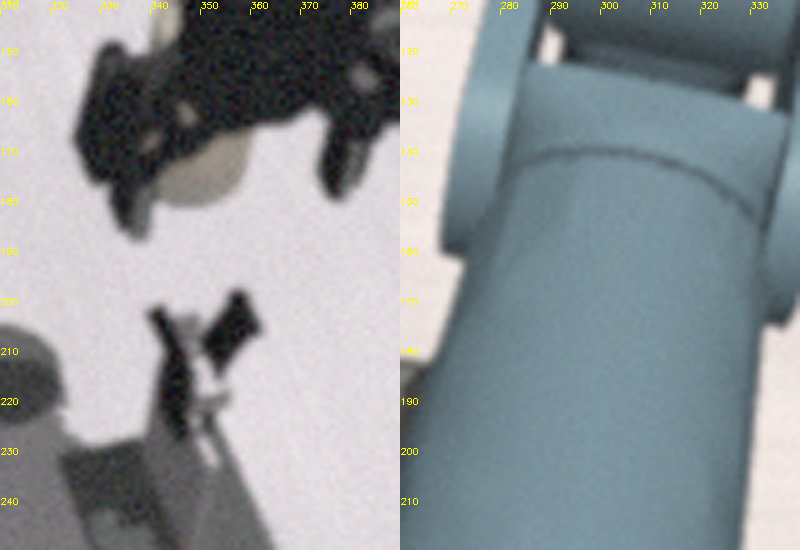

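The side view shows the open fingertips at about (337,187) and (377,179), the clip's left knob at (340,202) and its right knob around (357,201). The top view is blocked by the arm.

Run:
```python
from h import *
import pickle
D=pickle.load(open('d0.pkl','rb'));S=D['side'];T=D['top']
pr=lambda *p:print(p,proj(*S,p),proj(*T,p))
for x in(593,607,693,707): pr(x,-22,244)
print('clip parts for pivot 649/655')
for x0 in(649,655):
  for dx in(-20,20):
    for dy in(-12,12): pr(x0+dx,-20.5+dy,166)
  for dy in(-24,24): pr(x0,-20.5+dy,129)
  for dy in(-35,35): pr(x0,-20.5+dy,95)
```

```text
(593, -22, 244) [330.3 186.6] [304.7 169.1]
(607, -22, 244) [336.5 185.5] [304.7 163.1]
(693, -22, 244) [373.8 178.6] [304.5 127. ]
(707, -22, 244) [379.8 177.5] [304.4 121.2]
clip parts for pivot 649/655
(629, -32.5, 166) [343.3 209.3] [306.2 163.5]
(629, -8.5, 166) [339.9 201.4] [296.5 163.4]
(669, -32.5, 166) [359.7 206.1] [306.1 148. ]
(669, -8.5, 166) [356.1 198.3] [296.5 147.9]
(649, -44.5, 129) [351.  221.2] [309.5 160.2]
(649, 3.5, 129) [344.4 205.7] [291. 160.]
(649, -55.5, 95) [350.6 233.1] [312.4 164. ]
(649, 14.5, 95) [341.3 210.7] [286.2 163.7]
(635, -32.5, 166) [345.7 208.8] [306.2 161.2]
(635, -8.5, 166) [342.4 200.9] [296.5 161.1]
(675, -32.5, 166) [362.1 205.7] [306.1 145.7]
(675, -8.5, 166) [358.6 197.9] [296.5 145.6]
(655, -44.5, 129) [353.4 220.8] [309.5 157.9]
(655, 3.5, 129) [346.8 205.2] [291.  157.7]
(655, -55.5, 95) [353.  232.6] [312.4 161.8]
(655, 14.5, 95) [343.6 210.3] [286.2 161.5]
```

>>> {"method": "send_rows", "body": {"plan": [[[100,0.009,-0.007,0.04,0],[100,0.009,-0.007,0.11,0],[100,0.009,-0.007,0.19,0],[100,0.009,-0.007,0.27,0],[100,0.009,-0.007,0.35,0],[100,0.009,-0.007,0.41,0],[100,0.009,-0.007,0.45,0],[100,0.009,-0.007,0.465,0]]]}}

```text
time_s: 4.2
tool_pos: [649.0, -18.9, 137.8]
eef_rot: [-2.208, -2.235, 0.0]
contact_force: [-0.2, -0.1, 0.6]
gripper_width: 1.001
grip_force: 0.0
```

>>> {"method": "send_rows", "body": {"plan": [[[70,0,0,0,0],[60,0,0,0,0],[55,0,0,0,0],[50,0,0,0,0],[46,0,0,0,0],[42,0,0,0,0],[38,0,0,0,0],[38,0,0,0,0]]]}}

```text
time_s: 5.2
tool_pos: [649.1, -18.9, 138.3]
eef_rot: [-2.208, -2.235, 0.0]
contact_force: [0.3, 1.1, -0.1]
gripper_width: 0.385
grip_force: 34.2
```

Run:
```python
from h import *
rel([649,-20.5,220],0.8)
c,f=cam('side')
cv2.imwrite('pics/c.png',crop(c,310,150,80,100,6))
```

```text
t 5.2 tcp [649.1 -18.9 138.3] yang 0.7 F [ 0.3  1.1 -0.1] w 0.385 gf 34.2 tilt [-0.  0. -1.] q6 -0.22
rel xyz [-0.0081 -0.0006 -0.4086] yaw -0.0006
```

View pics/c.png

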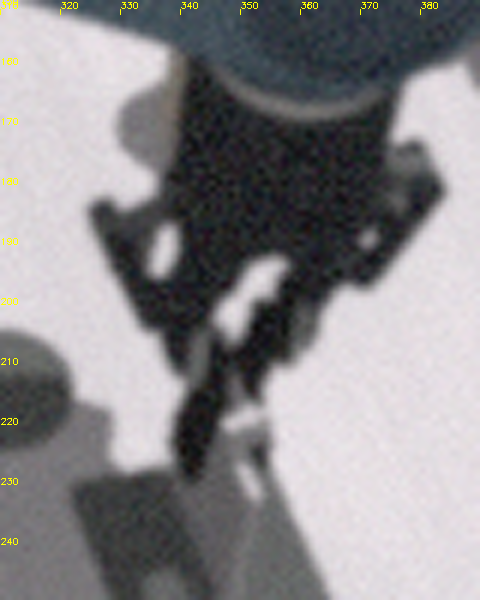

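The fingers are around both levers (about (341,208) and (358,207)), the left jaw has swung out to (341,229), and 34 N means the levers are at the stop. Lifting.

>>> {"method": "send_rows", "body": {"plan": [[[38,0,0,-0.02,0],[38,0,0,-0.06,0],[38,0,0,-0.12,0],[38,0,0,-0.2,0],[38,0,0,-0.29,0],[38,0,0,-0.37,0],[38,0,0,-0.43,0],[38,0,0,-0.45,0]]]}}

```text
time_s: 6.25
tool_pos: [649.5, -19.0, 229.6]
eef_rot: [2.207, 2.234, 0.001]
contact_force: [-0.2, 0.2, -1.0]
gripper_width: 0.386
grip_force: 34.2
```

Run:
```python
from h import *
rel([503.5,-288,240],11.4)
c,f=cam('side')
p=manip.get_state()['tool_pos'];print(proj(c,f,p),[proj(c,f,p-[0,dy,d]) for d in (11,54) for dy in(-12,12)])
cv2.imwrite('pics/d.png',crop(c,300,110,110,130,5))
```

```text
t 6.25 tcp [649.5 -19.  229.6] yang 0.7 F [-0.2  0.2 -1. ] w 0.386 gf 34.2 tilt [ 0.002 -0.    -1.   ] q6 -0.22
rel xyz [-1.3362 -0.7461 -0.0529] yaw -0.0595
[353.6 185.4] [array([351.1, 184.7]), array([354.7, 192.6]), array([348.6, 196.8]), array([352. , 204.7])]
```

View pics/d.png

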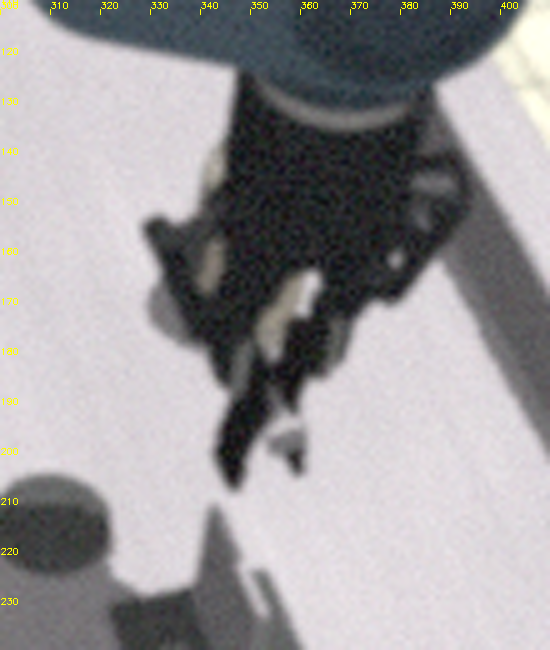

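The clip is in hand and open: jaw tips at (346,207) and (358,203), near flange at (357,197), and the strip is bare below at (342,211). Moving over the long plate.

>>> {"method": "send_rows", "body": {"plan": [[[38,-0.03,-0.02,0,0],[38,-0.09,-0.05,0,0],[38,-0.17,-0.1,0,0],[38,-0.27,-0.15,0,0],[38,-0.37,-0.21,0,0],[38,-0.47,-0.26,0,0],[38,-0.57,-0.32,0,0],[38,-0.67,-0.375,0,0]]]}}

```text
time_s: 7.3
tool_pos: [574.8, -155.3, 228.4]
eef_rot: [2.208, 2.234, 0.0]
contact_force: [0.1, -0.7, -0.3]
gripper_width: 0.384
grip_force: 34.2
```

>>> {"method": "send_rows", "body": {"plan": [[[38,-0.1,-0.05,0,-0.01],[38,-0.2,-0.11,0,-0.02],[38,-0.3,-0.16,0,-0.03],[38,-0.4,-0.22,0,-0.04],[38,-0.5,-0.28,0,-0.05],[38,-0.59,-0.33,0,-0.06],[38,-0.64,-0.36,0,-0.06],[38,-0.66,-0.37,0,-0.06]]]}}

```text
time_s: 8.3
tool_pos: [502.8, -287.3, 228.3]
eef_rot: [1.989, 2.431, 0.0]
contact_force: [-0.3, 0.4, -0.3]
gripper_width: 0.389
grip_force: 34.2
```

Run:
```python
from h import *
rel([503.5,-286.5,135],11.4)
c,f=cam('side');t,ft=cam('top')
p=manip.get_state()['tool_pos'];M=R.from_rotvec(manip.get_state()['eef_rot']).as_matrix()
for z in(212,218,224):print([proj(c,f,p*[1,1,0]+[0,0,z]+M[:,0]*s) for s in(-24,24)])
print('tips',[proj(c,f,p*[1,1,0]+[0,0,171]+M[:,1]*s-12*M[:,0]*0) for s in(-14,14)])
print('stand-time', [proj(c,f,[649.5,-43,z]) for z in(212,218,224)])
a=crop(c,250,225,130,150,4); b=crop(t,350,170,80,75,3); b=cv2.copyMakeBorder(b,0,600-b.shape[0],0,0,0)
cv2.imwrite('pics/e.png',np.hstack([a,b]))
```

```text
t 8.3 tcp [ 502.8 -287.3  228.3] yang 11.4 F [-0.3  0.4 -0.3] w 0.389 gf 34.2 tilt [ 0.  0. -1.] q6 -0.91
rel xyz [0.0034 0.004  0.4666] yaw 0.0001
[array([332.3, 325.5]), array([319.6, 303. ])]
[array([332.6, 324.1]), array([319.8, 301.6])]
[array([333. , 322.8]), array([320.1, 300.1])]
tips [array([317.4, 325.9]), array([330.3, 320. ])]
stand-time [array([356.2, 198.6]), array([356.6, 196.9]), array([357. , 195.1])]
```

View pics/e.png

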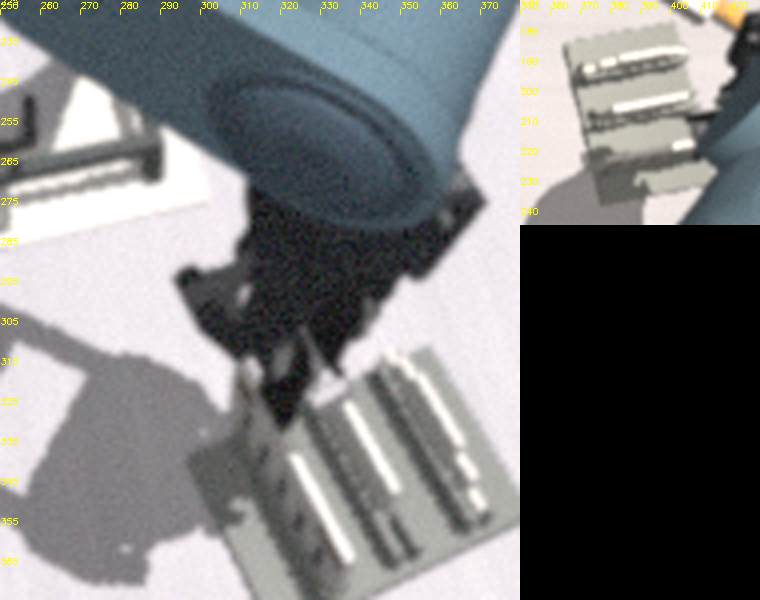

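The clip hangs over the long plate: left jaw tip at (321,332), plate edge beneath running to (337,365). This fits a pivot about 11 mm below the TCP. The gap leaves ±7 mm, so I take x = 505.5, between the two cameras' readings.

>>> {"method": "send_rows", "body": {"plan": [[[38,0.001,0.014,0.03,0],[38,0.001,0.014,0.08,0],[38,0.001,0.014,0.14,0],[38,0.001,0.014,0.2,0],[38,0.001,0.014,0.26,0],[38,0.001,0.014,0.3,0],[38,0.001,0.014,0.33,0],[38,0.001,0.014,0.33,0]]]}}

```text
time_s: 9.4
tool_pos: [505.9, -285.8, 161.9]
eef_rot: [-1.987, -2.432, 0.0]
contact_force: [0.9, -0.6, -0.7]
gripper_width: 0.389
grip_force: 34.2
```

>>> {"method": "send_rows", "body": {"plan": [[[38,0,0,0.01,0],[38,0,0,0.03,0],[38,0,0,0.055,0],[38,0,0,0.08,0],[38,0,0,0.105,0],[38,0,0,0.13,0],[38,0,0,0.145,0],[38,0,0,0.15,0]]]}}

```text
time_s: 10.4
tool_pos: [506.0, -285.9, 132.1]
eef_rot: [-1.988, -2.433, 0.0]
contact_force: [-0.3, -0.1, -0.6]
gripper_width: 0.388
grip_force: 34.2
```

No contact force with the tips well below the plate's top edge, so the jaws straddle it. Now letting it close gently.

>>> {"method": "send_rows", "body": {"plan": [[[42,0,0,0,0],[46,0,0,0,0],[50,0,0,0,0],[54,0,0,0,0],[58,0,0,0,0],[62,0,0,0,0],[66,0,0,0,0],[66,0,0,0,0]]]}}

```text
time_s: 11.4
tool_pos: [506.1, -286.0, 132.4]
eef_rot: [1.988, 2.433, 0.0]
contact_force: [-1.3, 0.6, 0.2]
gripper_width: 0.658
grip_force: 0.0
```

>>> {"method": "send_rows", "body": {"plan": [[[80,0,0,0,0],[100,0,0,0,0],[100,0,0,0,0],[100,0,0,-0.05,0],[100,0,0,-0.15,0],[100,0,0,-0.28,0],[100,0,0,-0.4,0],[100,0,0,-0.45,0]]]}}

```text
time_s: 12.4
tool_pos: [507.0, -286.7, 225.7]
eef_rot: [1.985, 2.429, -0.0]
contact_force: [-0.1, -0.3, 0.5]
gripper_width: 1.0
grip_force: 0.0
```

Run:
```python
from h import *
rel([505.5,-287.5,222],-78.6)
import pickle
c,f=cam('side');t,ft=cam('top')
pickle.dump((c,f),open('d1.pkl','wb'))
# dark clip mask in region over plate, differs from initial
D=pickle.load(open('d0.pkl','rb'));o=D['side'][0]['img'].astype(int)
d=np.abs(c['img'].astype(int)-o).sum(2)[260:380,270:370]
g=c['img'][260:380,270:370].astype(int).sum(2)
for r in range(28,84,2): print(260+r,''.join('#' if g[r,k]<160 else ('+' if d[r,k]>120 else ('.' if g[r,k]<420 else 'o')) for k in range(25,90)))
```

```text
t 12.4 tcp [ 507.  -286.7  225.7] yang 11.5 F [-0.1 -0.3  0.5] w 1.0 gf 0.0 tilt [ 0.004 -0.003 -1.   ] q6 -0.91
rel xyz [-0.0023 -0.0081  0.0184] yaw 0.5005
288 .++##+.........+#################################################
290 #######+..++#####################################################
292 ###############################################################++
294 ##################################################++...#######+++
296 ########################################+...............+####++..
298 ######################+...+##########+...ooooooooooooo...+###+...
300 #############++.+######+..+######+.....ooooooooooooooooo...+.....
302 #############....+#############+...ooooooooooooooooooooooo....o.o
304 #############....+###########+...oooooooooooooooooooooooooooo.o..
306 ##############..+##########+..oooooooooooooooooooooooooooooooo.oo
308 ####################+........ooooooooooooooooooooooo.oooooooooooo
310 ##################+...ooooooooooooooooooooooooooooooooooooooo...o
312 #################+..oooooooooooooooooooooooooooooooooo...........
314 +###############+..ooooooooo
[... 317 characters left out ...]

324 ++.++++.........######+++......#############......###..........o.
326 .+++++.+.........#######++....#############+........##..........o
328 +++..............########...+++.#########..o.........##..........
330 +..+............##########..++++.#######....oo.......####........
332 .+++++.........##...#######..++++.####.......oo........###.......
334 +++...+......###.....#######..++++.##.........oo.......####......
336 +++........#.###....#########..+++++...........oo........###.....
338 ++......###.######..#########+..++++++++........oo........###....
340 +..#..######..###############+..+++++++..........oo........###...
342 ......##..##..#####.#...#####++........#..........oo.........##..
```

Run:
```python
from h import *
import pickle
c,f=pickle.load(open('d1.pkl','rb'))
from scipy.optimize import least_squares
def pts(p,yaw):
    Y=R.from_euler('z',yaw,degrees=True).as_matrix()
    return [proj(c,f,np.array(p)+Y@np.array(q)) for q in((20,12,37),(24,-12,35))]
s=pts((649,-20.5,129),.8);print('stand pred',s,'obs',(357,197.5),(362,206))
off=(np.array([(357,197.5),(362,206)])-np.array(s)).mean(0)
for p in((505.5,-288,120),(505.5,-288,124),(505.5,-288,128),(508,-288,124),(503,-288,124),(505.5,-292,124)): print(p,[q+off for q in pts(p,11.4)],'obs',(335,316),(339,324))
```

```text
stand pred [array([356. , 198.3]), array([361.2, 206.2])] obs (357, 197.5) (362, 206)
(505.5, -288, 120) [array([331.5, 316.2]), array([339.3, 326.5])] obs (335, 316) (339, 324)
(505.5, -288, 124) [array([331.7, 315.3]), array([339.5, 325.6])] obs (335, 316) (339, 324)
(505.5, -288, 128) [array([331.9, 314.5]), array([339.8, 324.8])] obs (335, 316) (339, 324)
(508, -288, 124) [array([332.9, 315.1]), array([340.8, 325.4])] obs (335, 316) (339, 324)
(503, -288, 124) [array([330.5, 315.6]), array([338.3, 325.9])] obs (335, 316) (339, 324)
(505.5, -292, 124) [array([332.3, 317.2]), array([340.2, 327.6])] obs (335, 316) (339, 324)
```

Clip sits as expected near (505.5,-288,124). Turning a quarter turn, then going for the flanges.

>>> {"method": "send_rows", "body": {"plan": [[[100,0,-0.008,0,0.05],[100,-0.002,-0.008,0,0.1],[100,-0.002,-0.008,0,0.16],[100,-0.002,-0.008,0,0.22],[100,-0.002,-0.008,0,0.28],[100,-0.002,-0.008,0,0.34],[100,-0.002,-0.008,0,0.4],[100,-0.002,-0.008,0,0.45]]]}}

```text
time_s: 13.5
tool_pos: [504.0, -286.2, 221.0]
eef_rot: [-3.091, -0.55, 0.002]
contact_force: [-0.5, 0.0, -0.1]
gripper_width: 0.998
grip_force: 0.0
```

>>> {"method": "send_rows", "body": {"plan": [[[100,0,0,0,0.03],[100,0,0,0,0.05],[100,0,0,0.03,0.05],[100,0,0,0.1,0.05],[100,0,0,0.19,0.05],[100,0,0,0.27,0.05],[100,0,0,0.32,0.05],[100,0,0,0.33,0.05]]]}}

```text
time_s: 14.5
tool_pos: [504.2, -286.3, 155.1]
eef_rot: [-3.125, -0.315, 0.002]
contact_force: [0.3, 0.3, 0.2]
gripper_width: 1.0
grip_force: 0.0
```

Run:
```python
from h import *
rel([505,-288,101],-78.6)
```

```text
t 14.5 tcp [ 504.2 -286.3  155.1] yang -78.5 F [0.3 0.3 0.2] w 1.0 gf 0.0 tilt [-0.001  0.001 -1.   ] q6 0.66
rel xyz [0.0027 0.0094 0.2707] yaw 0.0005
```

>>> {"method": "send_rows", "body": {"plan": [[[100,0.003,0.007,0.02,0],[100,0.003,0.007,0.06,0],[100,0.003,0.007,0.11,0],[100,0.003,0.007,0.16,0],[100,0.003,0.007,0.21,0],[100,0.003,0.007,0.25,0],[100,0.003,0.007,0.27,0],[100,0.003,0.007,0.27,0]]]}}

```text
time_s: 15.5
tool_pos: [505.3, -287.8, 102.0]
eef_rot: [-3.125, -0.315, 0.0]
contact_force: [-0.7, 0.6, 0.7]
gripper_width: 1.004
grip_force: 0.0
```

>>> {"method": "send_rows", "body": {"plan": [[[80,0,0,0,0],[70,0,0,0,0],[65,0,0,0,0],[61,0,0,0,0],[58,0,0,0,0],[55,0,0,0,0],[50,0,0,0,0],[40,0,0,0,0]]]}}

```text
time_s: 16.5
tool_pos: [505.4, -287.5, 102.4]
eef_rot: [-3.125, -0.315, 0.0]
contact_force: [-1.4, 3.9, 3.8]
gripper_width: 0.549
grip_force: 62.2
```

Run:
```python
from h import *
rel([505,-288,300],-78.6)
```

```text
t 16.5 tcp [ 505.4 -287.5  102.4] yang -78.5 F [-1.4  3.9  3.8] w 0.549 gf 62.2 tilt [-0.     0.001 -1.   ] q6 0.66
rel xyz [-0.0026  0.0011 -0.9879] yaw 0.0005
```

Flanges gripped at 46.7 mm with 62 N. Lifting straight up.

>>> {"method": "send_rows", "body": {"plan": [[[40,0,0,-0.01,0],[40,0,0,-0.03,0],[40,0,0,-0.06,0],[40,0,0,-0.1,0],[40,0,0,-0.15,0],[40,0,0,-0.2,0],[40,0,0,-0.25,0],[40,0,0,-0.3,0]]]}}

```text
time_s: 17.5
tool_pos: [505.5, -287.9, 163.1]
eef_rot: [3.126, 0.315, 0.0]
contact_force: [0.9, -0.1, -2.6]
gripper_width: 0.553
grip_force: 61.8
```

>>> {"method": "send_rows", "body": {"plan": [[[40,0,0,-0.06,0],[40,0,0,-0.14,0],[40,0,0,-0.23,0],[40,0,0,-0.33,0],[40,0,0,-0.43,0],[40,0,0,-0.53,0],[40,0,0,-0.62,0],[40,0,0,-0.7,0]]]}}

```text
time_s: 18.5
tool_pos: [505.5, -287.9, 303.6]
eef_rot: [3.126, 0.315, 0.0]
contact_force: [0.7, -0.7, -2.1]
gripper_width: 0.549
grip_force: 61.8
```

>>> {"method": "send_rows", "body": {"plan": [[[40,0,0,-0.05,0],[40,0,0,-0.08,0],[40,0,0,-0.1,0],[40,0,0,-0.1,0],[40,0,0,-0.1,0],[40,0,0,-0.1,0],[40,0,0,-0.1,0],[40,0,0,-0.1,0]]]}}

```text
time_s: 19.5
tool_pos: [505.4, -287.9, 322.2]
eef_rot: [-3.126, -0.315, 0.0]
contact_force: [0.3, -0.2, -1.9]
gripper_width: 0.55
grip_force: 61.8
```

```bash
cat > asc.py <<'E'
from h import *
def show(c,u0,v0,w,h,st=2):
    g=c['img'].astype(int).sum(2)
    for v in range(v0,v0+h,st): print(v,''.join('#' if g[v,u]<160 else('.' if g[v,u]<420 else('o' if g[v,u]<570 else 'W')) for u in range(u0,u0+w)))
E
python3 - <<'E'
from asc import *
rel([458,254.5,320],-103.7)
c,f=cam('side');p=manip.get_state()['tool_pos']
u=np.array([.198,-.98,0])
Z=lambda z,s:proj(c,f,np.array([p[0],p[1],z])+u*s)
pz=p[2]+22
print('pred plate corners',[Z(pz+a,s) for a in(-34,-114) for s in(-60,60)],'rack slot plate gone?')
show(c,265,160,110,210,4)
E
```

```text
t 19.5 tcp [ 505.4 -287.9  322.2] yang -78.5 F [ 0.3 -0.2 -1.9] w 0.55 gf 61.8 tilt [-0.  0. -1.] q6 0.66
rel xyz [ 0.3082 -2.7046  0.0114] yaw 0.14
pred plate corners [array([315.5, 260.7]), array([351.5, 321. ]), array([312.5, 282.8]), array([345.1, 339.8])] rack slot plate gone?
160 ###....................................ooooooooooo........########............................................
164 ###########.....................................oooooooooooo..................................................
168 ####################......................................o...................................................
172 ##############################.#..............................................................................
176 ######.#####################.###########......................................................................
180 #####.############################################............................................................
184 #####.######################################################..................................................
188 ########
[... 4577 characters left out ...]
...o......
348 .................................................##.....#...............##.....................##......oo.....
352 ..........................................................#...............#......................##...........
356 ......................................................#.....................##.....#...............##.........
360 ..................oooo..................................#.....................##......#......................o
364 .................ooooooooo...............................##......................##.................oooooooooo
368 ................ooooooooo...................................#................................ooooooooooooooooo
```

The plate came out with the clip: about 2 N of weight, and its silhouette is at (315–350, 265–335). The lower edge is at about 230 mm, well above the pan. Carrying it across.

>>> {"method": "send_rows", "body": {"plan": [[[40,0.001,-0.01,0,0],[40,0.004,-0.04,0,0],[40,0.01,-0.09,0,0],[40,0.018,-0.16,0,0],[40,0.027,-0.24,0,0],[40,0.038,-0.34,0,0],[40,0.05,-0.44,0,0],[40,0.062,-0.54,0,0]]]}}

```text
time_s: 20.55
tool_pos: [495.9, -178.0, 322.4]
eef_rot: [3.126, 0.315, 0.0]
contact_force: [0.5, -0.6, -2.5]
gripper_width: 0.551
grip_force: 61.9
```

>>> {"method": "send_rows", "body": {"plan": [[[40,0.012,-0.1,0,0],[40,0.023,-0.2,0,0],[40,0.034,-0.3,0,0],[40,0.046,-0.4,0,0],[40,0.057,-0.5,0,0],[40,0.069,-0.6,0,0],[40,0.08,-0.7,0,0],[40,0.092,-0.8,0,0]]]}}

```text
time_s: 21.55
tool_pos: [482.0, -17.8, 322.3]
eef_rot: [-3.126, -0.315, -0.0]
contact_force: [1.1, -0.5, -2.7]
gripper_width: 0.551
grip_force: 61.9
```

>>> {"method": "send_rows", "body": {"plan": [[[40,0.012,-0.1,0,0],[40,0.023,-0.2,0,0],[40,0.034,-0.3,0,0],[40,0.046,-0.4,0,0],[40,0.057,-0.5,0,0],[40,0.069,-0.6,0,0],[40,0.08,-0.7,0,0],[40,0.092,-0.8,0,0]]]}}

```text
time_s: 22.55
tool_pos: [467.9, 142.6, 322.3]
eef_rot: [-3.126, -0.315, -0.0]
contact_force: [0.2, 0.1, -1.4]
gripper_width: 0.551
grip_force: 61.9
```

>>> {"method": "send_rows", "body": {"plan": [[[40,0.012,-0.1,0,0.02],[40,0.023,-0.2,0,0.04],[40,0.034,-0.3,0,0.06],[40,0.044,-0.39,0,0.08],[40,0.052,-0.46,0,0.1],[40,0.058,-0.51,0,0.12],[40,0.061,-0.54,0,0.135],[40,0.062,-0.55,0,0.14]]]}}

```text
time_s: 23.55
tool_pos: [458.1, 252.4, 322.2]
eef_rot: [3.119, -0.374, -0.0]
contact_force: [-0.7, 0.0, -2.8]
gripper_width: 0.554
grip_force: 61.9
```

Run:
```python
from asc import *
rel([458,254.5,187.5],-103.7)
```

```text
t 23.55 tcp [458.1 252.4 322.2] yang -103.7 F [-0.7  0.  -2.8] w 0.554 gf 61.9 tilt [-0. -0. -1.] q6 2.1
rel xyz [-0.003  -0.0104  0.6736] yaw 0.0001
```

>>> {"method": "send_rows", "body": {"plan": [[[40,0,-0.002,0.02,0],[40,-0.001,-0.006,0.07,0],[40,-0.002,-0.01,0.15,0],[40,-0.003,-0.01,0.24,0],[40,-0.003,-0.01,0.33,0],[40,-0.003,-0.01,0.41,0],[40,-0.003,-0.01,0.46,0],[40,-0.003,-0.01,0.48,0]]]}}

```text
time_s: 24.55
tool_pos: [458.3, 253.7, 225.6]
eef_rot: [3.119, -0.375, -0.001]
contact_force: [-0.2, 0.5, -1.3]
gripper_width: 0.555
grip_force: 61.9
```

>>> {"method": "send_rows", "body": {"plan": [[[40,0,0,0.01,0],[40,0,0,0.03,0],[40,0,0,0.06,0],[40,0,0,0.1,0],[40,0,0,0.13,0],[40,0,0,0.15,0],[40,0,0,0.16,0],[40,0,0,0.16,0]]]}}

```text
time_s: 25.55
tool_pos: [458.5, 253.7, 194.2]
eef_rot: [3.119, -0.375, -0.0]
contact_force: [0.3, -0.2, -2.1]
gripper_width: 0.55
grip_force: 61.9
```

Run:
```python
from asc import *
rel([458,254.5,187.5],-103.7)
c,f=cam('side');t,ft=cam('top');s=manip.get_state();p=s['tool_pos'];M=R.from_rotvec(s['eef_rot']).as_matrix()
L=[('low',p[2]-92.4),('top',p[2]-12.4)]
for n,C,F in(('side',c,f),('top',t,ft)):
  for m,z in L: print(n,m,[proj(C,F,p*[1,1,0]+[0,0,z]+M[:,1]*q) for q in(-60,0,60)])
a=crop(c,215,100,70,100,6);b=crop(t,150,195,90,100,4)
b=cv2.copyMakeBorder(b,0,200,0,0,0)
cv2.imwrite('pics/f.png',np.hstack([a,b]))
import pickle;pickle.dump((c,f,t,ft),open('d2.pkl','wb'))
```

```text
t 25.55 tcp [458.5 253.7 194.2] yang -103.7 F [ 0.3 -0.2 -2.1] w 0.55 gf 61.9 tilt [-0. -0. -1.] q6 2.1
rel xyz [-0.0032 -0.0034  0.0337] yaw -0.0
side low [array([249.3, 139.9]), array([248.3, 155. ]), array([247.3, 171. ])]
side top [array([247.7, 117.9]), array([246.7, 133.2]), array([245.5, 149.4])]
top low [array([169.9, 228.3]), array([192.5, 234. ]), array([215.2, 239.7])]
top top [array([160.9, 224.3]), array([185.6, 230.5]), array([210.3, 236.7])]
```

View pics/f.png

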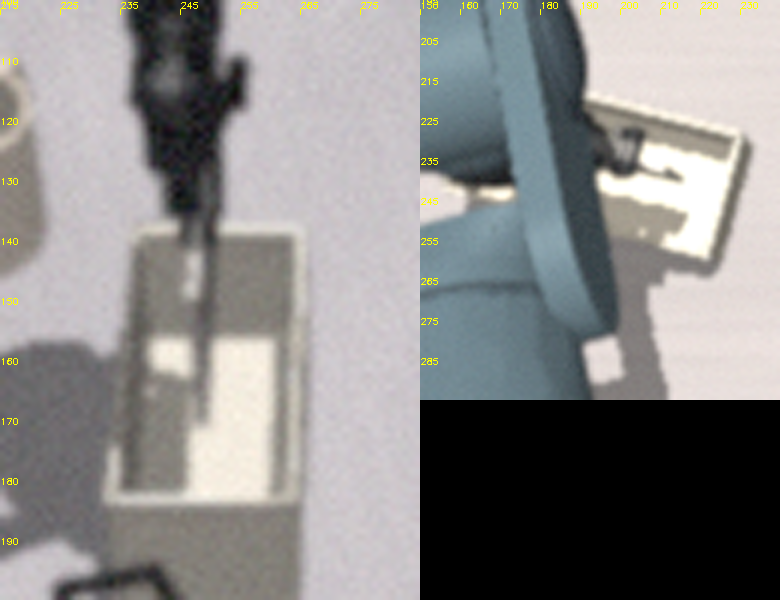

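Side view: the plate hangs over the white tub with its near lower corner at (249,171), the tub rim spanning (235–265, 139–183). Top view: the plate's near lower corner at (215.5,239.5), against a prediction of (215.2,239.7). It is upright, in line with the tub and within 1–2 mm of centre. Now a final small lowering and a wait to settle.

>>> {"method": "send_rows", "body": {"plan": [[[40,-0.001,-0.001,0.005,0],[40,-0.002,-0.002,0.012,0],[40,-0.003,-0.003,0.02,0],[40,-0.003,-0.003,0.028,0],[40,-0.003,-0.003,0.034,0],[40,-0.003,-0.003,0.034,0],[40,-0.003,-0.003,0.034,0],[40,-0.003,-0.003,0.034,0]]]}}

```text
time_s: 26.65
tool_pos: [458.1, 254.4, 187.6]
eef_rot: [-3.119, 0.375, -0.0]
contact_force: [-0.1, -0.2, -2.2]
gripper_width: 0.553
grip_force: 61.9
```

>>> {"method": "send_rows", "body": {"plan": [[[40,0,0,0,0],[40,0,0,0,0],[40,0,0,0,0],[40,0,0,0,0],[40,0,0,0,0],[40,0,0,0,0],[40,0,0,0,0],[40,0,0,0,0]]]}}

```text
time_s: 27.65
tool_pos: [458.0, 254.4, 187.5]
eef_rot: [3.119, -0.375, -0.0]
contact_force: [-0.4, -0.4, -2.8]
gripper_width: 0.551
grip_force: 61.9
```

Run:
```python
from asc import *
rel([458,254.5,187.5],-103.7)
c,f=cam('side');s=manip.get_state();p=s['tool_pos'];M=R.from_rotvec(s['eef_rot']).as_matrix()
print([proj(c,f,p*[1,1,0]+[0,0,p[2]-o]+M[:,1]*q) for o in(12.4,92.4) for q in(-60,60)])
show(c,230,140,40,48)
```

```text
t 27.65 tcp [458.  254.4 187.5] yang -103.7 F [-0.4 -0.4 -2.8] w 0.551 gf 61.9 tilt [-0. -0. -1.] q6 2.1
rel xyz [-0.0002 -0.0005 -0.0001] yaw -0.0
[array([247.6, 119.9]), array([245.4, 151.2]), array([249.2, 141.6]), array([247.2, 172.6])]
140 ...............#...##...................
142 ...................##...................
144 ........................................
146 ........................................
148 ........................................
150 ........................................
152 ...................#....................
154 ........................................
156 ........................................
158 ........................o...............
160 .........................o.o............
162 ........................o..o............
164 .......................o................
166 ......................o...o.o...........
168 .......................oo...............
170 ........................o...............
172 ...........................o............
174 ......................o.o..o............
176 ........................o...............
178 .....................o....o.............
180 ..................o.o....o..............
182 ....................o..o................
184 ........................................
186 ........................................
```

```bash
python3 -c "
from cell import manip
print(manip.job_done())"
```

```text
the job is handed in; nothing more can be done
None
```

The job is handed in, result not shown: the clip is on the long plate, which hangs from the flanges over the white tub, lined up and centred to about 2 mm, with its lower edge about 15 mm above the rim by calculation.

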